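# Find the overfilled grinding jar in the bench mill

### The job

The bench mill stopped for imbalance because one of its three identical closed grinding jars is overfilled. First lock the free-turning sun wheel: take the straight locking pin from its parking bush and push it fully home through the empty bore at the wheel's front. Then heft the jars, put the lighter ones back upright in the seats they came from, and finish while holding the heaviest one up in the gripper, upright, still and at least 10 cm above its seat; leave the T-handled key and everything else on the bench alone.

Things in the scene. Friction and masses are not known exactly. Their poses are not given: they have to be found in the camera images.
- mill: low white and aluminium bench mill, 240 (x) by 250 (y) mm, deck 64 mm high, fixed to the bench. Origin: centre of its underside, on the bench; x to its rear, y to its left, z up. Two parking bushes (24 mm across, top at z 84 mm) stand in its front corners at x -92, y +92 and -92; one holds the locking pin, the other the jar key; which is which varies.
- lock_bore (a point): centre of the mouth of the empty lock bore, in the top face (84 mm above the bench) of the small eye at the wheel's front, at x -88, y 0 in the mill's frame. The bore is vertical, 10 mm across, goes through the 14 mm thick eye and on into the deck, 50 mm deep in all. Axes as the mill's.
- sun_wheel (a joint): turn of the steel sun wheel on the deck about the mill's z axis; 0 at the start: eye over the deck's bore. Turns against light friction (0.25 N m) until pinned. It has three round jar seats (64 mm inside, 9 mm deep, floor 75 mm and rim 84 mm above the bench) 68 mm from its axis, in the mill's frame at x 68, y 0 (rear) and x -34, y +59 and -59.
- lock_pin: straight round steel locking pin, 84 mm long, upright in a parking bush at the start. Origin: centre of its lower tip, z up along it. From the tip: shank 8 mm thick and 44 mm long with a 4 mm chamfer, flange (shoulder) 20 mm across and 4 mm thick, then a cylindrical grip 14 mm across and 36 mm tall. 60 g.
- pin_shoulder (a point): centre of the underside of the pin's flange, 44 mm above its tip; it rests on the bush or eye when the pin is fully in.
- jar_key: T-handled jar key standing in the other parking bush: shank under 8 mm, crossbar 50 mm long along its y, 76 mm above its tip (origin). Not needed; leave it where it is.
- jar_0: closed steel grinding jar, a plain cylinder 58 mm across and 70 mm tall with a dark seam under its lid (which stays on), standing loose in a seat. Origin: centre of its underside, z up. The three jars look the same and any may be the heaviest: 0.24 to 0.63 kg each with what is loose inside, the heaviest at least 0.13 kg above either other.
- jar_1: second jar, same as jar_0.
- jar_2: third jar, same as jar_0.
- marker_pen: marker pen, 17 (x) by 135 (y) by 16 mm, lying loose on the bench beside the mill's left side; bystander. Origin: centre of its underside.
- stain_dropper: dropper bottle, 34 mm across and 102 mm tall, on the bench beside the mill's right side; bystander. Origin: centre of its underside.
Things that resemble listed ones, but are neither listed nor needed, are in the scene too. What is shaped like the jar_1 but pink or red is not meant.

How it is judged:
By the outcome, as a careful person would: the job done as asked, in the order asked, and still so for the second after the job is handed in, while the arm keeps its last pose, push and grip.
It also fails if it takes over 64 s, if anything falls off the work surface, if the arm or the gripper's body presses on something with over 40 N, if the wrist force passes 120 N, or if a joint passes its speed limit or range.

### The arm

A 7-joint arm with a two-finger parallel gripper is mounted at the origin on a cart in front of the work surface, level with it; the furniture and walls round the work are solid. World frame = base frame: x ahead of the robot, y to its left, z up, the work surface at z = 0. Lengths are in m, angles in rad, forces in N, time in s.
With the tool pointing down it reaches from about 0.425 to 1.025 m from the base axis. Payload 9.4 kg.
Tool frame: the origin (TCP) lies at the very end of the fingers, on their centre line; the grasp point (between the pads) lies env.tcp_to_grasp behind it (env.tcp_to_grasp is the distance from the TCP to the grasp point, in m); z points along the fingers, x is the direction in which the jaws open and shut, and the axes are right-handed (so a half turn about z gives the same grasp; the last joint's range is limited). The gripper opens to 93 mm and grips with 3 to 60 N. Pads are 15 mm wide; open, the fingers measure 128 mm over their backs; the gripper's body (75 mm by 188 mm) begins 65 mm behind the grasp point.
Start: joints at [1.198, 0.599, -0.003, 1.599, 0.002, 0.943, -0.08], TCP at [0.211, -0.694, 0.219] pointing down, gripper open.
Joint ranges: [-2.57, 2.57], [-0.35, 1.97], [-1.29, 1.29], [0.11, 2.56], [-1.05, 4.19], [0.11, 1.86], [-2.63, 2.63]. Speed limits (rad/s): [2.22, 2.22, 3.01, 3.01, 3.14, 3.14, 3.14].

### API

Orientations are given as a 3x3 rotation matrix whose columns are the frame's x, y, z axes.
In Python, from rig import env gives the robot as it stands. The module is installed in compiled form; this text tells all that it offers.
- The arm moves only by the tool carry_out, never from a script. Its argument "rows" is text: rows parted by semicolons, each of 5 numbers parted by spaces: the shift along the tool's x, y, z in cm, then the turn about the tool's z in rad, then the finger opening in cm, from 0 to 9.3. In form: dx dy dz twist grip; .... A call has 1 to 12 rows; each row shifts and turns the commanded pose from where the row before left it, along the tool's axes as they then stand; what a row does not reach is not made up. A row lasts 1/12 s, in which the tool goes at most 41.7 mm and 7.16 degrees, less where a joint would pass 70% of its speed; a pose out of reach is approached as far as the arm can. A call is refused whole if a number of a shift passes 4.17 or a number of a turn 0.125, either way. A call with a gripper value outside its range is refused whole. The fingers move at their own pace and stop on an object; "force" is the grip in N (left out, the last holds). Time passes only in rows, so rows that do not move let the fingers close. It gives the time, the measured TCP pose, the force and the opening at its end, in the units of the state.
- env.state(): the state, without advancing time (a new reading comes with each control period).
- env.capture(name): name is "scene" or "top" or "wrist"; returns the picture (420x560x3 uint8, blue, green, red); there is no depth.
- env.camera_params(name): a dict with "intrinsics" (3x3 intrinsics, pixels), "rvec" (rotation vector, rad) and "tvec" (3), from world to camera coordinates, as OpenCV has them; the wrist camera has in their place "hand_eye" (4x4, takes a point from camera to tool coordinates, whose origin is the TCP and whose axes are the tool frame's). Camera axes: x right, y down, z forward; pixel columns grow to the right and rows downward; lengths in m; the calibration is good to about 2 mm. A picture is of the moment at which its call begins: read the wrist's pose just before it. camera_params takes no time and is no camera call.
- env.job_done(): hands the job in, once; it reports no verdict.
The state is a dict: "time": time; "qpos": joint angles; "dq": joint speeds; "joint_torque": joint torques, N m; "position": TCP position; "ee_rot": TCP orientation; "wrist_force": force on the tool from outside, world axes, zero at the start; "wrist_torque": the same for the moment, N m; "opening": finger opening in m.
Only numpy, scipy, OpenCV 4.12 (cv2) and the standard library are available. Lean on these libraries where they do the work, as an engineer would, in place of code of your own. Each camera call takes 0.05 s, during which the arm holds its last target. There are 200 camera calls.

## Working session

There is one attempt and no reset: what is moved stays moved. The work goes in short steps, Python scripts to look and compute and a tool call to move; the robot and the scene stay as the last step left them, time stands still between calls to the robot, and variables do not carry over. Pictures are saved under pics/ and viewed, about 8 in all and at most 12, crops included, and the job is handed in when it is done.

Besides the shell and the picture viewer there is one more tool, called as a command line: name --argument value ..., lists and objects as JSON in quotes. carry_out: Moves the arm, as the interface text tells. Its arguments: {"type":"object","properties":{"rows":{"type":"string"},"force":{"type":"number"}},"required":["rows"]}

```bash
mkdir -p pics; python3 - <<'E'
from rig import env
import cv2,numpy as np
a=env.capture("scene");b=env.capture("top")
cv2.imwrite("pics/scene.png",a);cv2.imwrite("pics/top.png",b)
s=env.state()
print(env.tcp_to_grasp,s['time'],s['position'],np.round(s['ee_rot'],3),s['opening'],s['wrist_force'])
for n in("scene","top","wrist"):
  p=env.camera_params(n);print(n,{k:np.round(v,3).tolist() for k,v in p.items()})
E
```

```text
0.0188 0.1 [ 0.21122446 -0.69313781  0.21786475] [[ 0.292 -0.957 -0.001]
 [-0.957 -0.292  0.001]
 [-0.001  0.    -1.   ]] 0.0929244274607246 [ 0.83384951  0.53388935 -0.28354741]
scene {'intrinsics': [[482.534, 0.0, 277.952], [0.0, 482.534, 205.935], [0.0, 0.0, 1.0]], 'rvec': [0.935, -2.655, 0.813], 'tvec': [0.343, 0.421, 1.127]}
top {'intrinsics': [[439.39, 0.0, 284.167], [0.0, 439.39, 208.055], [0.0, 0.0, 1.0]], 'rvec': [2.142, -2.12, 0.182], 'tvec': [-0.112, 0.556, 1.205]}
wrist {'intrinsics': [[358.679, 0.0, 281.224], [0.0, 358.679, 205.764], [0.0, 0.0, 1.0]], 'hand_eye': [[1.0, -0.001, 0.001, -0.0], [0.001, 0.954, 0.301, -0.084], [-0.001, -0.301, 0.954, -0.167], [0.0, 0.0, 0.0, 1.0]]}
```

View pics/scene.png

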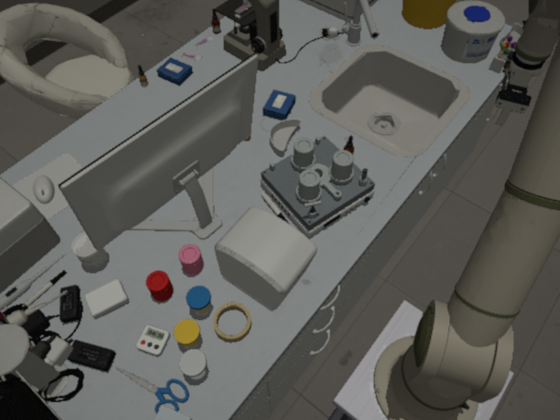

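View pics/top.png

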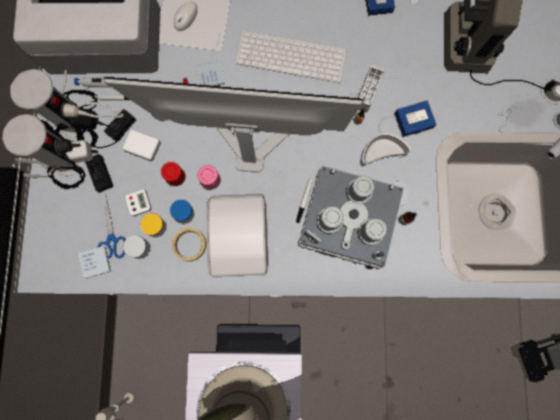

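The mill is at top-image (352,215), with jars at (361,188), (330,218) and (375,230). Pin and key are near (312,237) and (372,263). Next is a zoomed crop of both views.

```bash
cat > h.py <<'E'
import cv2,numpy as np
def cam(env,n):
    p=env.camera_params(n);R=cv2.Rodrigues(np.array(p['rvec'],float))[0];return np.array(p['intrinsics']),R,np.array(p['tvec'],float).ravel()
def wcam(env,s):
    p=env.camera_params('wrist');H=np.array(p['hand_eye']);R0=np.array(s['ee_rot']);P=np.array(s['position'])
    Rc=R0@H[:3,:3];c=R0@H[:3,3]+P
    return np.array(p['intrinsics']),Rc.T,-Rc.T@c
def ray(c,u,v,z):
    K,R,t=c;o=-R.T@t;d=R.T@np.linalg.solve(K,[u,v,1.]);return o+d*(z-o[2])/d[2]
def proj(c,P):
    K,R,t=c;q=K@(R@np.array(P,float)+t);return q[:2]/q[2]
E
python3 - <<'E'
from rig import env
import cv2,numpy as np
from h import *
a=cv2.imread("pics/scene.png")[130:240,250:390];b=cv2.imread("pics/top.png")[155:280,285:425]
f=lambda i:cv2.resize(i,None,fx=5,fy=5,interpolation=cv2.INTER_CUBIC)[:600]
A=cv2.resize(a,(400,314),interpolation=cv2.INTER_CUBIC);B=cv2.resize(b,(400,357),interpolation=cv2.INTER_CUBIC)
o=np.zeros((357,800,3),np.uint8);o[:314,:400]=A;o[:,400:]=B
o=np.clip(o*1.4,0,255).astype(np.uint8)
cv2.imwrite("pics/crop.png",o)
c=cam(env,"top")
for u,v in[(361,181),(328,211),(377,225)]:print(ray(c,u,v,.145).round(3))
for u,v in[(323,167),(404,182),(387,268),(300,247)]:print(ray(c,u,v,.064).round(3))
print(proj(c,[0.211,-.694,.219]))
E
```

```text
[ 0.615 -0.31   0.145]
[ 0.533 -0.222  0.145]
[ 0.497 -0.349  0.145]
[ 0.674 -0.217  0.064]
[ 0.633 -0.446  0.064]
[ 0.39  -0.391  0.064]
[ 0.445 -0.152  0.064]
[534.74267873 344.26935694]
```

View pics/crop.png

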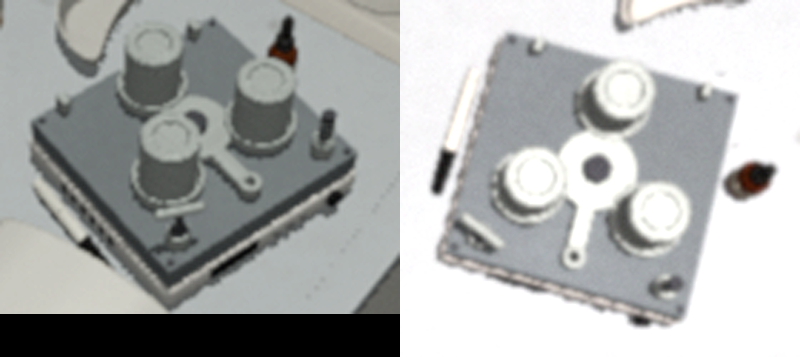

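Pin candidates: the upright post in the front-right bush (top px 378,254) with a cylindrical grip, which is the pin. The T-bar at the front-left (px 312,237) is the key. The small deck posts at the rear, the dropper (407,216) and the pen (304,200) are not it. The two red/pink jars (172,173) and (208,176) aren't meant either. I'll move over the mill for a close wrist view.

carry_out --rows "0 0 -4 0 9.3;0 0 -4 0 9.3;-2.2 -3 -0.2 0 9.3;-2.2 -3 -0.2 0 9.3;-2.2 -3 -0.2 0 9.3;-2.2 -3 0 0 9.3;-2.2 -3 0 0 9.3;-2.2 -3 0 0 9.3;-2.2 -3 0 0 9.3;-2.2 -3 0 0 9.3;-2.2 -3 0 0 9.3;-2.2 -3 0 0 9.3"

```text
time: 1.1
position: [0.4348, -0.3939, 0.3044]
ee_rot: [[0.291, -0.957, -0.0], [-0.957, -0.291, 0.0], [-0.0, 0.0, -1.0]]
wrist_force: [0.8, -0.6, -0.7]
opening: 0.0931
```

carry_out --rows "-2.2 -3 0 0 9.3;-2.2 -3 0 0 9.3;-2.2 -3 0 0 9.3;0 0 0 0.12 4;0 0 0 0.12 4;0 0 0 0.12 4;0 0 0 0.12 4;0 0 0 0 4;0 0 0 0 4"

```text
time: 1.85
position: [0.501, -0.306, 0.3043]
ee_rot: [[-0.179, -0.984, -0.001], [-0.984, 0.179, 0.0], [0.0, 0.001, -1.0]]
wrist_force: [0.0, 0.9, -0.9]
opening: 0.0579
```

```bash
python3 - <<'E'
from rig import env
import cv2,numpy as np
from h import *
s=env.state();w=env.capture("wrist");cv2.imwrite("pics/w1.png",w)
np.savez("w1.npz",R=s['ee_rot'],p=s['position'])
print(s['time'],s['position'],np.round(s['ee_rot'],3).tolist(),s['opening'],np.round(s['qpos'],2))
E
```

```text
1.85 [ 0.50096369 -0.30599028  0.30433677] [[-0.179, -0.984, -0.001], [-0.984, 0.179, 0.0], [0.0, 0.001, -1.0]] 0.05793364595241395 [ 0.44  0.34  0.01  1.82 -0.    0.97 -1.3 ]
```

View pics/w1.png

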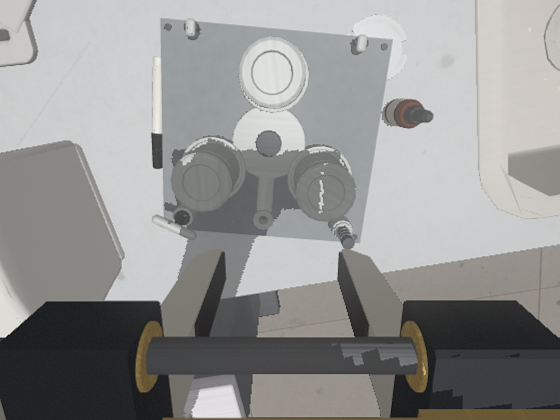

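The wrist view shows the jars: rear (273,74), left (207,182), right (322,192). It also shows the eye bore at (262,219), the pin top at (346,241) at the front-right, and the key at the front-left (172,225). Now the close crop check and pixel measurements.

```bash
python3 - <<'E'
from rig import env
import cv2,numpy as np
from h import *
w=cv2.imread("pics/w1.png");d=np.load("w1.npz");c=wcam(env,dict(ee_rot=d['R'],position=d['p']))
g=cv2.cvtColor(w,cv2.COLOR_BGR2GRAY)
f=4;G=cv2.resize(cv2.GaussianBlur(g,(0,0),.8),None,fx=f,fy=f,interpolation=cv2.INTER_CUBIC)
def hough(x0,y0,x1,y1,r0,r1,z,p2=25):
    r=cv2.HoughCircles(G[y0*f:y1*f,x0*f:x1*f],cv2.HOUGH_GRADIENT,1,30,param1=60,param2=p2,minRadius=int(r0*f),maxRadius=int(r1*f))
    if r is None: print('none');return
    for q in r[0][:3]:
        u,v=(q[0]+.5)/f-.5+x0,(q[1]+.5)/f-.5+y0
        print(np.round([u,v,q[2]/f],2),ray(c,u,v,z).round(4),'R mm',1000*q[2]/f/358.7*(np.linalg.norm(-c[1].T@c[2]-ray(c,u,v,z))))
for n,b in dict(rear=(230,30,320,120),left=(165,145,250,220),right=(285,155,365,225)).items():
    print(n);hough(*b,26,36,.145)
print('eye');hough(247,205,280,233,3,12,.084,12)
print('hub');hough(245,125,290,165,6,16,.084,15)
print('pin');hough(330,220,360,252,4,12,.124,12)
o=cv2.resize(w[195:255,145:365],None,fx=3.6,fy=3.6,interpolation=cv2.INTER_CUBIC)
cv2.imwrite("pics/w1c.png",np.clip(o*1.8,0,255).astype(np.uint8))
E
```

```text
rear
[275.25  79.75  28.25] [ 0.5953 -0.3181  0.145 ] R mm 25.69813220305883
left
none
right
none
eye
none
hub
[268.25 143.    13.25] [ 0.5358 -0.2984  0.084 ] R mm 14.433221400431984
pin
[342.  231.   10.9] [ 0.4379 -0.3587  0.124 ] R mm 11.501982962836667
[345.   239.75   9.9 ] [ 0.4276 -0.3606  0.124 ] R mm 10.565001004823571
```

View pics/w1c.png

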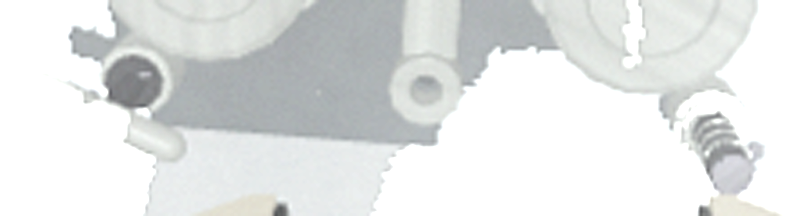

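```bash
python3 - <<'E'
from rig import env
import cv2,numpy as np
from h import *
w=cv2.imread("pics/w1.png");d=np.load("w1.npz");c=wcam(env,dict(ee_rot=d['R'],position=d['p']))
g=cv2.GaussianBlur(cv2.cvtColor(w,cv2.COLOR_BGR2GRAY),(0,0),.7).astype(float)
def edge(pr,lo,sgn):   # strongest step
    k=np.argmax(sgn*np.diff(pr)); D=np.abs(np.diff(pr)); i=np.arange(max(k-1,0),min(k+2,len(D)));return lo+(D[i]*(i+.5)).sum()/D[i].sum()
def line(P,name,z=.064):
    W=np.array([ray(c,u,v,z)[:2] for u,v in P]);
    for _ in range(3):
        m=W.mean(0);vv=np.linalg.svd(W-m)[2][0];r=np.abs((W-m)@[-vv[1],vv[0]]);W=W[r<=max(2*np.median(r),1e-4)]
    print(name,'pt',m.round(4),'ang',np.degrees(np.arctan2(vv[1],vv[0])).round(2),'res',r.mean().round(5),len(W));return m,vv
L=line([(edge(g[v,155:170],155,-1),v) for v in range(30,52)],'left')
B=line([(u,edge(g[12:45,u],12,-1)) for u in list(range(200,345))],'rear')
Rr=line([(edge(g[v,355:395],355,1),v) for v in list(range(130,215))+list(range(55,95))],'right')
# eye bore & hub
for n,(x0,y0,x1,y1) in dict(eye=(255,211,273,230),hub=(250,128,288,160)).items():
    q=g[y0:y1,x0:x1]; print(n); 
    if n=='eye': print(q.astype(int))
print('eye',ray(c,263.6,220,.084).round(4),'pin top',ray(c,347.8,243.6,.124).round(4),'pintop by 345.,239.7')
E
```

```text
left pt [ 0.6573 -0.2071] ang 164.4 res 2e-05 22
rear pt [ 0.6482 -0.3236] ang -105.08 res 5e-05 93
right pt [ 0.5171 -0.4179] ang 164.84 res 5e-05 75
eye
[[103 106 110 114 117 119 121 124 124 123 121 117 116 115 115 114 109 103]
 [106 110 115 119 122 123 125 126 126 125 124 122 120 117 114 109 106 103]
 [110 116 121 124 124 124 124 124 124 124 124 124 124 122 118 112 107 104]
 [116 122 124 125 124 124 123 123 123 124 124 124 124 124 123 118 110 106]
 [121 124 124 123 122 121 118 117 117 118 121 123 124 125 125 123 116 109]
 [123 124 124 123 119 113 104 101 101 103 110 118 123 124 125 124 120 113]
 [122 123 123 120 113 104  97  93  93  93  99 110 119 124 125 124 122 115]
 [122 122 122 117 109 102  99  97  95  95  98 104 113 121 124 124 123 117]
 [123 123 122 116 107 103 102 101 101 101 101 104 110 120 123 123 123 120]
 [125 125 123 117 108 106 106 106 105 106 106 107 112 121 124 124 123 121]
 [125 126 124 120 111 109 110 110 109 109 109 110 115 123 125 125 125 126]
 [126 126 126 123 116 111 110 111 111 110 111 114 119 125 126 126 127 133]
 [125 126 126 125 122 117 113 112 112 113 116 120 124 127 127 126 129 140]
 [122 125 126 126 125 124 121 120 120 121 123 125 127 127 126 126 131 144]
 [116 122 125 125 126 126 126 126 126 126 127 127 127 127 127 129 137 149]
 [108 116 123 125 126 126 127 127 127 127 127 126 126 128 133 141 150 156]
 [103 108 117 123 125 125 126 127 127 127 126 126 127 133 144 154 158 159]
 [101 103 108 115 119 121 123 125 125 125 124 123 128 142 154 159 160 160]
 [101 101 103 106 109 111 114 116 117 115 113 113 127 150 159 160 160 160]]
hub
eye [ 0.4507 -0.2765  0.084 ] pin top [ 0.4227 -0.3629  0.124 ] pintop by 345.,239.7
```

Mill yaw is about -15.2°. In mill axes the eye and the deck edges agree to within 1 mm. The predicted pin bush position is world (0.423,-0.363), and the measured pin top is (0.4227,-0.3629), so that agrees. The crop confirms the ribbed cylindrical pin on the right and the T-key on the left. Going to the pin.

carry_out --rows "0 0 0 0.085 3.5;2.53 2 0 0 3.5;2.53 2 0 0 3.5;2.53 2 0 0 3.5;0 0 4 0 3.5;0 0 4 0 3.5;0 0 4 0 3.5;0 0 3 0 3.5;0 0 0 0 3.5;0 0 0 0 3.5"

```text
time: 2.73
position: [0.4224, -0.3632, 0.1539]
ee_rot: [[-0.264, -0.964, -0.003], [-0.964, 0.264, 0.002], [-0.001, 0.003, -1.0]]
wrist_force: [0.9, -0.6, 0.8]
opening: 0.0353
```

```bash
cat >> h.py <<'E'
YAW=np.radians(-15.2);M=np.array([[np.cos(YAW),-np.sin(YAW)],[np.sin(YAW),np.cos(YAW)]]);O=M@[.5955,-.1479]
def mill(p):return (M.T@(np.array(p[:2])-O)*1000).round(1)
def st(env):
    s=env.state();R=np.array(s['ee_rot'])
    print('t %.2f'%s['time'],'mill',mill(s['position']),'z %.1f'%(s['position'][2]*1e3),'xhead',np.degrees(np.arctan2(R[1,0],R[0,0])).round(2),'tilt',R[:2,2].round(4),'F',np.round(s['wrist_force'],2),'open %.1f'%(s['opening']*1e3));return s
E
python3 - <<'E'
from rig import env
from h import *
s=st(env);c=wcam(env,s)
w=env.capture("wrist")
p=lambda x,y,z:proj(c,np.r_[O+M@[x,y],z])
q=w.copy()
for a,col in(((-.092,-.092,.124),(0,0,255)),((-.088,0,.084),(0,255,0)),((-.092,-.092,.084),(255,0,0))):
    u=p(*a);print(u.round(1));cv2.circle(q,tuple(int(round(t)) for t in u),2,col,-1)
q=np.clip(q*1.4,0,255).astype(np.uint8)
cv2.imwrite("pics/w2.png",q)
E
```

```text
t 2.73 mill [-92.7 -91.8] z 153.9 xhead -105.32 tilt [-0.0026  0.002 ] F [ 0.88 -0.57  0.85] open 35.3
[281.7 240.5]
[149.4 212.8]
[281.6 217.9]
```

View pics/w2.png

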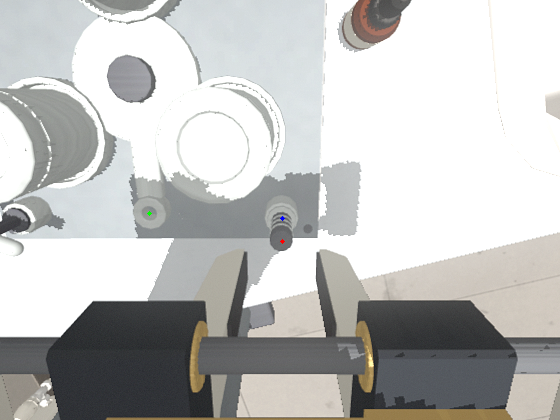

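The projected points land on the pin top (281.7,240.5) and the eye bore (149.4,212.8), so I descend and grip.

carry_out --force 25 --rows "0 0 3 0 3.5;0 0 2.2 0 3.5;0 0 1 0 3.5;0 0 0 0 3.5;0 0 0 0 0.5;0 0 0 0 0.5;0 0 0 0 0.5;0 0 0 0 0.5;0 0 0 0 0.5;0 0 0 0 0.5"

```text
time: 3.62
position: [0.4236, -0.3639, 0.0938]
ee_rot: [[-0.266, -0.964, 0.002], [-0.964, 0.266, -0.001], [0.001, -0.002, -1.0]]
wrist_force: [0.1, -0.1, 7.9]
opening: 0.0134
```

```bash
python3 -c "
from rig import env
from h import *
st(env)"
```

```text
t 3.62 mill [-91.3 -92.2] z 93.8 xhead -105.42 tilt [ 0.0016 -0.0012] F [ 0.06 -0.14  7.88] open 13.4
```

carry_out --rows "0 0 -0.5 0 0.5;0 0 -1 0 0.5;0 0 -1.5 0 0.5;0 0 -1.5 0 0.5;0 0 -1 0 0.5;0 0 0 0 0.5;0 0 0 0 0.5"

```text
time: 4.2
position: [0.4232, -0.3636, 0.1483]
ee_rot: [[-0.266, -0.964, 0.001], [-0.964, 0.266, -0.001], [0.0, -0.001, -1.0]]
wrist_force: [-0.3, 0.2, -1.1]
opening: 0.0136
```

```bash
python3 - <<'E'
from rig import env
from h import *
s=st(env)
w=env.capture("wrist");cv2.imwrite("pics/w3r.png",w);cv2.imwrite("pics/w3.png",np.clip(cv2.resize(w[150:300,120:360],None,fx=3,fy=3,interpolation=cv2.INTER_CUBIC)*1.6,0,255).astype(np.uint8))
np.savez("w3.npz",R=s['ee_rot'],p=s['position'])
E
```

```text
t 4.20 mill [-91.8 -92. ] z 148.3 xhead -105.42 tilt [ 0.0012 -0.0008] F [-0.3   0.17 -1.1 ] open 13.6
```

View pics/w3.png

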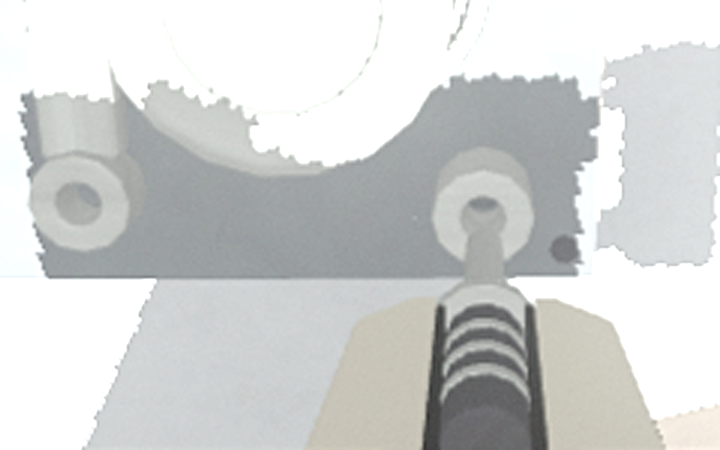

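The pin is held straight, with its tip just above the bush. The eye bore is at crop (79,202) and the bush bore at (483,215). I'll check the vector by rays.

```bash
python3 - <<'E'
from rig import env
from h import *
d=np.load("w3.npz");c=wcam(env,dict(ee_rot=d['R'],position=d['p']))
T=lambda u,v:((u+.5)/3-.5+120,(v+.5)/3-.5+150)
for n,u,v in(('eye',79,202),('bush',483,215.5)):print(n,mill(ray(c,*T(u,v),.084)),ray(c,*T(u,v),.084))
g=cv2.cvtColor(cv2.imread("pics/w3r.png"),cv2.COLOR_BGR2GRAY)
G=cv2.resize(cv2.GaussianBlur(g,(0,0),.8),None,fx=4,fy=4,interpolation=cv2.INTER_CUBIC)
for n,x0,y0,x1,y1 in(('eye',122,190,172,245),('bush',255,190,308,245)):
    r=cv2.HoughCircles(G[y0*4:y1*4,x0*4:x1*4],cv2.HOUGH_GRADIENT,1,20,param1=40,param2=18,minRadius=56,maxRadius=76)
    if r is not None:
        for q in r[0][:2]:
            u,v=(q[0]+.5)/4-.5+x0,(q[1]+.5)/4-.5+y0;print(n,u,v,q[2]/4,mill(ray(c,u,v,.084)))
E
```

```text
eye [-87.7   0.2] [ 0.45133031 -0.27570132  0.084     ]
bush [-91.4 -91.6] [ 0.42367789 -0.36330324  0.084     ]
```

carry_out --rows "-1 -0.05 0 0 0.5;-2 -0.08 0 0 0.5;-2.2 -0.08 0 0 0.5;-2 -0.08 0 0 0.5;-1.2 -0.05 0 0 0.5;-0.8 -0.03 0 0 0.5;0 0 0 0 0.5;0 0 0 0 0.5;0 0 0 0 0.5"

```text
time: 5.0
position: [0.4507, -0.2767, 0.1475]
ee_rot: [[-0.267, -0.964, -0.0], [-0.964, 0.267, -0.001], [0.001, 0.0, -1.0]]
wrist_force: [0.2, 0.8, -0.3]
opening: 0.0135
```

```bash
python3 - <<'E'
from rig import env
from h import *
s=st(env)
w=env.capture("wrist");cv2.imwrite("pics/w4r.png",w);cv2.imwrite("pics/w4.png",np.clip(cv2.resize(w[180:290,200:360],None,fx=4,fy=4,interpolation=cv2.INTER_CUBIC)*1.3,0,255).astype(np.uint8))
c=wcam(env,s);print(ray(c,281,221,.084),proj(c,np.r_[O+M@[-.088,0],.084]),proj(c,np.r_[O+M@mill(s['position'])/1e3,.0945]))
E
```

```text
t 5.00 mill [-88.  -1.] z 147.5 xhead -105.49 tilt [-0.0003 -0.0005] F [ 0.16  0.8  -0.34] open 13.5
[ 0.45158847 -0.27681804  0.084     ] [279.78870369 222.20449845] [281.28394014 227.70642076]
```

View pics/w4.png

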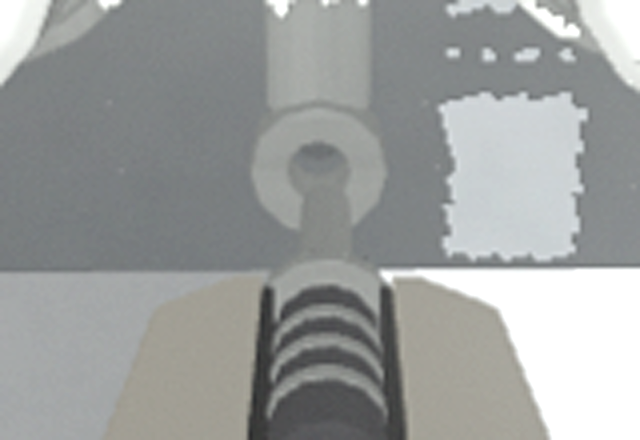

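The pin sits about 1.7 px (1.1 mm) right of the bore, which matches the TCP reading. I'll shift -1 mm and start the insertion gently.

carry_out --rows "-0.1 0 0 0 0.5;0 0 0 0 0.5;0 0 0.7 0 0.5;0 0 0.5 0 0.5;0 0 0.4 0 0.5;0 0 0.4 0 0.5;0 0 0 0 0.5;0 0 0 0 0.5"

```text
time: 5.72
position: [0.4512, -0.2748, 0.1272]
ee_rot: [[-0.266, -0.964, -0.001], [-0.964, 0.266, 0.0], [-0.0, 0.001, -1.0]]
wrist_force: [-0.5, 0.3, -0.8]
opening: 0.0133
```

```bash
python3 -c "
from rig import env
from h import *
st(env)"
```

```text
t 5.72 mill [-88.   1.] z 127.2 xhead -105.42 tilt [-0.0006  0.0002] F [-0.46  0.3  -0.76] open 13.3
```

No contact force with the tip 10 mm inside. Continuing.

carry_out --rows "0 0 0.5 0 0.5;0 0 0.5 0 0.5;0 0 0.5 0 0.5;0 0 0.5 0 0.5;0 0 0.4 0 0.5;0 0 0.3 0 0.5;0 0 0 0 0.5;0 0 0 0 0.5"

```text
time: 6.38
position: [0.4512, -0.2748, 0.1004]
ee_rot: [[-0.266, -0.964, -0.001], [-0.964, 0.266, 0.0], [-0.0, 0.001, -1.0]]
wrist_force: [-0.1, 0.1, -0.9]
opening: 0.0136
```

```bash
python3 -c "
from rig import env
from h import *
st(env)"
```

```text
t 6.38 mill [-88.1   1. ] z 100.4 xhead -105.43 tilt [-0.0005  0.0002] F [-0.06  0.11 -0.88] open 13.6
```

carry_out --rows "0 0 0.3 0 0.5;0 0 0.25 0 0.5;0 0 0.15 0 0.5;0 0 0.1 0 0.5;0 0 0 0 0.5;0 0 0 0 0.5"

```text
time: 6.88
position: [0.4514, -0.2748, 0.0937]
ee_rot: [[-0.266, -0.964, 0.001], [-0.964, 0.266, -0.0], [0.0, -0.001, -1.0]]
wrist_force: [-1.9, 1.3, 15.9]
opening: 0.0135
```

```bash
python3 -c "
from rig import env
from h import *
st(env)"
```

```text
t 6.88 mill [-87.9   1.1] z 93.7 xhead -105.42 tilt [ 0.0008 -0.0003] F [-1.93  1.34 15.94] open 13.5
```

Contact at z 93.7 with 16 N, the same height as when it was parked, so the pin is home. Releasing and lifting, then checking.

carry_out --rows "0 0 -0.1 0 3.5;0 0 0 0 3.5;0 0 0 0 3.5;0 0 -1 0 3.5;0 0 -2 0 3.5;0 0 -3 0 3.5;0 0 -3 0 8;0 0 -2 0 8;0 0 0 0 8;0 0 0 0 8"

```text
time: 7.72
position: [0.4518, -0.275, 0.2051]
ee_rot: [[-0.266, -0.964, 0.002], [-0.964, 0.266, -0.001], [0.0, -0.003, -1.0]]
wrist_force: [-1.1, 1.1, -0.1]
opening: 0.0573
```

```bash
python3 - <<'E'
from rig import env
from h import *
s=st(env);c=wcam(env,s)
w=env.capture("wrist");cv2.imwrite("pics/w5r.png",w)
cv2.imwrite("pics/w5.png",np.clip(w[:300]*1.1,0,255).astype(np.uint8))
for n,a in dict(pintop=(-.088,0,.124),eye=(-.088,0,.084),R=(-.034,-.059,.145),L=(-.034,.059,.145),rear=(.068,0,.145)).items():print(n,proj(c,np.r_[O+M@a[:2],a[2]]).round(1))
E
```

```text
t 7.72 mill [-87.4   1. ] z 205.1 xhead -105.42 tilt [ 0.0025 -0.0011] F [-1.11  1.06 -0.11] open 57.3
pintop [282.5 215. ]
eye [282.3 199.6]
R [376.1 144.1]
L [188.7 145. ]
rear [281.8 -43.6]
```

View pics/w5.png

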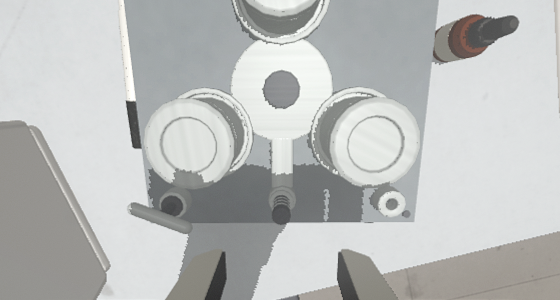

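The pin is fully in: top at (281,213), predicted (282,215). All jars are where predicted. Moving to the right-hand jar: approach, check, then grip.

carry_out --force 40 --rows "2 -1.78 0 0 8;2 -1.78 0 0 8;2 -1.78 0 0 8;0 0 2 0 8;0 0 3 0 8;0 0 3 0 8;0 0 1.7 0 8;0 0 1 0 8;0 0 0 0 8;0 0 0 0 8"

```text
time: 8.6
position: [0.4865, -0.3467, 0.096]
ee_rot: [[-0.266, -0.964, -0.001], [-0.964, 0.266, 0.001], [-0.0, 0.002, -1.0]]
wrist_force: [-0.7, 0.4, 0.4]
opening: 0.0797
```

```bash
python3 -c "
from rig import env
from h import *
st(env)"
```

```text
t 8.60 mill [-35.1 -59.1] z 96.0 xhead -105.42 tilt [-0.0015  0.0008] F [-0.71  0.42  0.37] open 79.7
```

carry_out --force 40 --rows "0 0 0 0 5;0 0 0 0 5;0 0 0 0 5;0 0 0 0 5;0 0 0 0 5;0 0 0 0 5;0 0 -0.5 0 5;0 0 -1 0 5;0 0 -1 0 5;0 0 -0.5 0 5;0 0 0 0 5;0 0 0 0 5"

```text
time: 9.6
position: [0.487, -0.3469, 0.1272]
ee_rot: [[-0.266, -0.964, 0.001], [-0.964, 0.266, -0.001], [0.0, -0.001, -1.0]]
wrist_force: [-0.6, 1.1, -3.3]
opening: 0.0577
```

```bash
cat > weigh.py <<'E'
from rig import env
from h import *
st(env);F=[];
for i in range(12):
    w=env.capture("wrist");s=env.state();F.append(s['wrist_force'][2])
print('Fz',np.round(F,2),'mean',np.mean(F).round(3));st(env)
cv2.imwrite("pics/weigh_%d.png"%(s['time']*100),w)
E
python3 weigh.py
```

```text
t 9.60 mill [-34.6 -59.2] z 127.2 xhead -105.42 tilt [ 0.0009 -0.0005] F [-0.61  1.07 -3.31] open 57.7
Fz [-2.91 -2.98 -2.5  -2.3  -3.38 -3.03 -2.58 -3.36 -2.55 -2.48 -3.04 -2.49] mean -2.8
t 10.20 mill [-34.8 -59.2] z 126.5 xhead -105.42 tilt [-0.0002  0.    ] F [-0.03  0.25 -2.49] open 57.6
```

The right jar reads about 2.8 N (0.29 kg). Lowering it back, releasing, and moving on to the left jar.

carry_out --rows "0 0 1 0 5;0 0 1 0 5;0 0 0.5 0 5;0 0 0.3 0 5;0 0 0.2 0 5;0 0 0 0 5;0 0 0 0 5"

```text
time: 10.78
position: [0.4867, -0.3469, 0.0975]
ee_rot: [[-0.266, -0.964, 0.0], [-0.964, 0.266, -0.0], [0.0, -0.0, -1.0]]
wrist_force: [-3.3, 2.4, 12.4]
opening: 0.0579
```

```bash
python3 -c "
from rig import env
from h import *
st(env)"
```

```text
t 10.78 mill [-34.8 -59.3] z 97.5 xhead -105.42 tilt [ 0.0003 -0.0002] F [-3.31  2.37 12.43] open 57.9
```

carry_out --rows "0 0 -0.1 0 8;0 0 0 0 8;0 0 0 0 8;0 0 0 0 8;0 0 -2 0 8;0 0 -3 0 8;0 0 -3 0 8;0 0 -2.9 0 8;-3 0 0 0 8;-3 0 0 0 8;-3 0 0 0 8;-2.8 0 0 0 8"

```text
time: 11.78
position: [0.5185, -0.2316, 0.2067]
ee_rot: [[-0.266, -0.964, 0.0], [-0.964, 0.266, 0.0], [-0.0, -0.0, -1.0]]
wrist_force: [-0.4, 0.0, -0.5]
opening: 0.0801
```

carry_out --rows "0 0 0 0 8;0 0 2 0 8;0 0 3 0 8;0 0 3 0 8;0 0 1.8 0 8;0 0 1 0 8;0 0 0 0 8;0 0 0 0 8"

```text
time: 12.45
position: [0.5182, -0.2334, 0.0986]
ee_rot: [[-0.266, -0.964, -0.001], [-0.964, 0.266, 0.0], [0.0, 0.001, -1.0]]
wrist_force: [0.1, -0.1, 0.3]
opening: 0.0798
```

```bash
python3 -c "
from rig import env
from h import *
st(env)"
```

```text
t 12.45 mill [-34.2  58.5] z 98.6 xhead -105.44 tilt [-0.0006  0.    ] F [ 0.14 -0.15  0.33] open 79.8
```

carry_out --force 40 --rows "0 0 0 0 5;0 0 0 0 5;0 0 0 0 5;0 0 0 0 5;0 0 0 0 5;0 0 0 0 5;0 0 -0.5 0 5;0 0 -1 0 5;0 0 -1 0 5;0 0 -0.5 0 5;0 0 0 0 5;0 0 0 0 5"

```text
time: 13.45
position: [0.5184, -0.2331, 0.1292]
ee_rot: [[-0.266, -0.964, 0.001], [-0.964, 0.266, -0.0], [0.0, -0.001, -1.0]]
wrist_force: [0.5, 1.3, -3.4]
opening: 0.0577
```

```bash
python3 weigh.py
```

```text
t 13.45 mill [-34.1  58.8] z 129.2 xhead -105.42 tilt [ 0.001  -0.0004] F [ 0.46  1.27 -3.36] open 57.7
Fz [-3.81 -3.14 -2.85 -3.38 -3.1  -4.24 -2.86 -2.94 -3.62 -2.55 -2.87 -2.5 ] mean -3.155
t 14.05 mill [-34.4  58.8] z 128.5 xhead -105.42 tilt [-0.0002  0.    ] F [ 0.31 -0.14 -2.5 ] open 57.8
```

The left jar reads about 3.15 N (0.32 kg). Back down it goes, then the rear jar.

carry_out --rows "0 0 1 0 5;0 0 1 0 5;0 0 0.5 0 5;0 0 0.3 0 5;0 0 0.2 0 5;0 0 0 0 5;0 0 0 0 5"

```text
time: 14.63
position: [0.5177, -0.2327, 0.0995]
ee_rot: [[-0.266, -0.964, -0.001], [-0.964, 0.266, 0.001], [-0.0, 0.001, -1.0]]
wrist_force: [-4.3, 3.3, 14.3]
opening: 0.0578
```

```bash
python3 -c "
from rig import env
from h import *
st(env)"
```

```text
t 14.63 mill [-34.9  59.1] z 99.5 xhead -105.44 tilt [-0.0006  0.0006] F [-4.3   3.3  14.28] open 57.8
```

carry_out --rows "0 0 -0.1 0 8;0 0 0 0 8;0 0 0 0 8;0 0 0 0 8;0 0 -2 0 8;0 0 -3 0 8;0 0 -3 0 8;0 0 -2.8 0 8;2 -3.42 0 0 8;2 -3.42 0 0 8;1.87 -3.42 0 0 8;0 0 0 0 8"

```text
time: 15.63
position: [0.6055, -0.3224, 0.2074]
ee_rot: [[-0.269, -0.963, 0.003], [-0.963, 0.269, -0.004], [0.003, -0.004, -1.0]]
wrist_force: [-0.5, 0.6, -0.0]
opening: 0.0798
```

carry_out --rows "0 0 0 0 8;0 0 2 0 8;0 0 3 0 8;0 0 3 0 8;0 0 1.8 0 8;0 0 1 0 8;0 0 0 0 8;0 0 0 0 8"

```text
time: 16.3
position: [0.6013, -0.3165, 0.0998]
ee_rot: [[-0.266, -0.964, -0.001], [-0.964, 0.266, 0.0], [-0.0, 0.001, -1.0]]
wrist_force: [-0.2, 0.8, 0.3]
opening: 0.0801
```

```bash
python3 -c "
from rig import env
from h import *
st(env)"
```

```text
t 16.30 mill [67.8  0.1] z 99.8 xhead -105.4 tilt [-0.0005  0.0003] F [-0.16  0.77  0.27] open 80.1
```

carry_out --force 40 --rows "0 0 0 0 5;0 0 0 0 5;0 0 0 0 5;0 0 0 0 5;0 0 0 0 5;0 0 0 0 5;0 0 -0.5 0 5;0 0 -1 0 5;0 0 -1 0 5;0 0 -0.5 0 5;0 0 0 0 5;0 0 0 0 5"

```text
time: 17.3
position: [0.6015, -0.3171, 0.1301]
ee_rot: [[-0.266, -0.964, 0.001], [-0.964, 0.266, -0.0], [0.0, -0.001, -1.0]]
wrist_force: [-0.2, 0.7, -5.5]
opening: 0.058
```

```bash
python3 weigh.py
```

```text
t 17.30 mill [68.1 -0.4] z 130.1 xhead -105.43 tilt [ 0.0006 -0.0003] F [-0.16  0.69 -5.51] open 58.0
Fz [-5.88 -5.2  -6.31 -6.08 -5.01 -6.33 -5.2  -5.51 -6.05 -5.2  -5.68 -7.48] mean -5.829
t 17.90 mill [68.  -0.3] z 129.5 xhead -105.42 tilt [-0.0002  0.    ] F [ 0.13  0.7  -7.48] open 58.4
```

The rear jar reads 5.8 N (0.59 kg), clearly the heaviest. Lifting it to about 14 cm above its seat and checking the rest.

carry_out --rows "0 0 -0.7 0 5;0 0 -1.4 0 5;0 0 -2 0 5;0 0 -2 0 5;0 0 -2 0 5;0 0 -1.6 0 5;0 0 -1 0 5;0 0 -0.5 0 5;0 0 0 0 5;0 0 0 0 5;0 0 0 0 5;0 0 0 0 5"

```text
time: 18.9
position: [0.601, -0.3167, 0.2404]
ee_rot: [[-0.266, -0.964, -0.002], [-0.964, 0.266, 0.001], [-0.0, 0.002, -1.0]]
wrist_force: [0.6, 0.3, -5.1]
opening: 0.0582
```

```bash
python3 - <<'E'
from rig import env
from h import *
s=st(env)
w=env.capture("wrist");a=env.capture("scene");b=env.capture("top")
W=cv2.resize(w,(400,300));A=cv2.resize(a[105:255,240:440],(400,300),interpolation=cv2.INTER_CUBIC);B=cv2.resize(b[140:290,270:470],(400,300),interpolation=cv2.INTER_CUBIC)
o=np.vstack([np.hstack([A,B]),np.hstack([W,np.zeros_like(W)])])
cv2.imwrite("pics/fin.png",np.clip(o*1.3,0,255).astype(np.uint8));st(env)
E
```

```text
t 18.90 mill [67.5 -0.2] z 240.4 xhead -105.42 tilt [-0.0019  0.0008] F [ 0.58  0.32 -5.14] open 58.2
t 19.05 mill [67.8 -0.2] z 240.9 xhead -105.42 tilt [-0.001   0.0004] F [ 0.19  0.43 -5.98] open 58.0
```

View pics/fin.png

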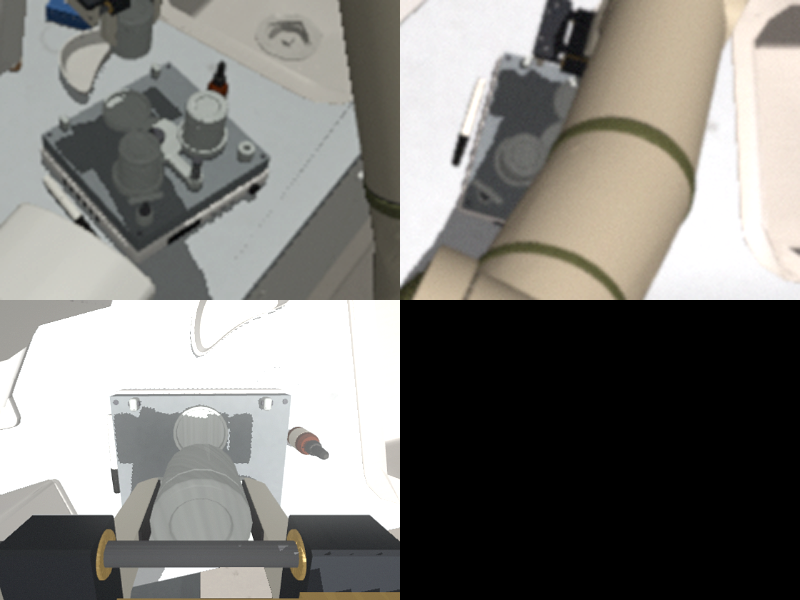

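The scene view (top-left panel) shows both lighter jars upright in their seats at (140,160) and (205,120). The pin is in the eye at (196,170), the right bush at (247,148) is empty, and the key is in place at (145,212). The wrist view shows the heavy jar held upright above its empty seat. Handing in.

```bash
python3 -c "
from rig import env
from h import *
print(env.job_done());st(env)"
```

```text
the job is handed in; nothing more can be done
None
the job is handed in; nothing more can be done
```

The job is done and handed in at about 19 s. The sun wheel is locked and the heaviest jar, the rear one, is held up in the gripper.

- **Pin:** I took it from the front-right bush and pushed it fully home in the eye. It stopped at z 93.7 mm under 16 N, the same height as when it was parked, and the wrist view afterwards agreed within about 2 px.
- **Hefting:** The right jar read 2.8 N (about 0.29 kg), the left 3.15 N (about 0.32 kg) and the rear 5.8 N (about 0.59 kg). The readings scattered by about 0.5 N up to once 1.7 N, well short of the rear jar's 2.7 N margin in the means.
- **Last checks:** The rear jar is upright and steady about 14 cm above its seat, gripped at 40 N. The scene camera showed the two lighter jars upright in their own seats, the pin in the eye and the key in place. The dropper and pen looked untouched.
- **Limits of the checks:** The top camera was mostly blocked by the arm, so the right-hand jar was confirmed only in the scene view. Lowering the two lighter jars ended with 12–14 N of contact, 1–1.5 mm above the height where I gripped them. That is far less than the 9 mm a jar caught on the rim would show.

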